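# Feel out the tight spot on a slide

## Task

One of these two bench slides has a tight spot. Run both carriages slowly by their knobs from home right out to the far stops, feeling for drag, until both stand at the far stops together. Then bring the good one all the way back home, and leave the other standing on its tight spot to show the fitter where to dress it; leave the loose things beside the slides where they lie.

Things in the scene. Friction and masses are not known exactly. Their poses are not given: they have to be found in the camera images.
- slide_a: Slide A: one of two identical slide units screwed to the bench, lying roughly along the robot's forward direction (yaw within 0.25). Steel foot 300 x 80 x 8 mm, on it a flat aluminium bed 56 wide whose top is 30 above the bench, with an end stop (12 thick, top 50 above the bench) at each end; 244 clear between the stops. Origin: centre of the foot's underside on the bench; x points along the travel from the near stop (robot's side) to the far stop, z up
- slide_b: Slide B: one of two identical slide units screwed to the bench, lying roughly along the robot's forward direction (yaw within 0.25). Steel foot 300 x 80 x 8 mm, on it a flat aluminium bed 56 wide whose top is 30 above the bench, with an end stop (12 thick, top 50 above the bench) at each end; 244 clear between the stops. Origin: centre of the foot's underside on the bench; x points along the travel from the near stop (robot's side) to the far stop, z up
- carriage_a (a joint): position (m) of the carriage on slide A along its slide's x: 0 = home at the near stop (as at the start), 0.18 = at the far stop. It slides with about 2 N and stays where left. One of the two (either; they look alike) has a hidden tight spot centred between 0.04 and 0.14: over about 25 mm it drags with 8 to 18 N both ways, most on entering; it can be pushed through
- carriage_b (a joint): position (m) of the carriage on slide B along its slide's x: 0 = home at the near stop (as at the start), 0.18 = at the far stop. It slides with about 2 N and stays where left. One of the two (either; they look alike) has a hidden tight spot centred between 0.04 and 0.14: over about 25 mm it drags with 8 to 18 N both ways, most on entering; it can be pushed through
- knob_a (a point): centre of the upright round black knob on slide A's steel carriage: diameter 24 mm, height 50 (80 above the bench; top at 105). It stands mid-carriage; the carriage is 60 long, 74 wide, its top 55 above the bench. At home the knob is at x = -90 mm in the slide's frame
- knob_b (a point): centre of the upright round black knob on slide B's steel carriage: diameter 24 mm, height 50 (80 above the bench; top at 105). It stands mid-carriage; the carriage is 60 long, 74 wide, its top 55 above the bench. At home the knob is at x = -90 mm in the slide's frame
- stone_center (a point): bystander: oilstone, its centre: a plain rough grey bar, in mm 110 long (its x) x 28 wide (its y) x 20 high (its z), 0.16 kg, lying flat and loose beside or between the slides
- angle_center (a point): bystander: steel angle offcut 90 x 36 x 36 mm, loose; point near its middle, 10 above the bench
- block_center (a point): bystander: wood block 100 x 45 x 32 mm, loose; its centre

How it is judged:
On the way:
1. both carriages stand at their far stops (within 6 mm) at the same time (value of joint each of carriage_a, carriage_b above 0.174 m), for 0.2 s.
At the end, for the whole second after the job is handed in: The good slide's carriage is within 6 mm of its near stop; the other carriage stands still on its tight spot, anywhere inside the 25 mm stretch where it is gripped (its slide presses on it with over 5 N) (((contact force between slide_a and carriage_a above 5 N and value of joint carriage_b below 0.006 m and velocity of joint carriage_a between -0.005 and 0.005 m/s) or (contact force between slide_b and carriage_b above 5 N and value of joint carriage_a below 0.006 m and velocity of joint carriage_b between -0.005 and 0.005 m/s))); the robot touches nothing.
It fails at once if a carriage shot along the bed faster than 0.45 m/s (velocity of joint any of carriage_a, carriage_b above 0.45 m/s or velocity of joint any of carriage_a, carriage_b below -0.45 m/s).
It fails at once if the oilstone, angle offcut or wood block moved more than 30 mm (distance of any of stone_center, angle_center, block_center from where it was at the start of the episode above 0.03 m).
It also fails if it takes over 70 s, if anything falls off the work surface, if the arm or the gripper's body presses on something with over 40 N, if the wrist force passes 120 N, or if a joint passes its speed limit or range.

## Robot

A 6-joint arm with a two-finger parallel gripper is mounted at the origin on the work surface. World frame = base frame: x ahead of the robot, y to its left, z up, the work surface at z = 0. Lengths are in m, angles in rad, forces in N, time in s.
With the tool pointing down it reaches from about 0.35 to 0.775 m from the base axis. Payload 7.3 kg.
Tool frame: the origin (TCP) lies at the very end of the fingers, on their centre line; the grasp point (between the pads) lies 19 mm behind it; z points along the fingers, y is the line along which they close (so a half turn about z gives the same grasp; the last joint's range is limited). The gripper opens to 92 mm and grips with 3 to 60 N. Pads are 19 mm wide; open, the fingers measure 130 mm over their backs; the gripper's body (75 mm by 190 mm) begins 47 mm behind the grasp point.
Start: joints at [-1.383, 0.342, 1.524, -0, 1.275, -0.146], TCP at [0.172, -0.496, 0.227] pointing down, gripper open.
Joint ranges: [-2.53, 2.53], [-0.77, 2.02], [0.04, 2.7], [-1, 4.14], [0.28, 2.66], [-3.11, 3.11]. Speed limits (rad/s): [2.57, 2.57, 3.14, 3.14, 3.14, 3.14].

## Interface

Orientations are given as [roll, pitch, yaw] about the fixed x, y, z axes, in that order (R = Rz(yaw) Ry(pitch) Rx(roll)).
In Python, from cell import robot gives the robot as it stands. The module is installed in compiled form; this text tells all that it offers.
- The arm moves only by the tool arm_command, never from a script. Its argument "moves" is a list of rows, each a list of 3 entries, a list of its own where there are three numbers: the shift along the tool's x, y, z in m, then the turn, a rotation vector about the tool's x, y, z in rad, then the finger opening in m, from 0 to 0.0918. In form: [[[dx, dy, dz], [ax, ay, az], claw], ...]. A call has exactly 5 rows; each row is the pose to reach, as a shift and turn from the pose commanded when the call began, along the tool's axes at that moment; what a row does not reach only later rows make up. A row lasts 1/10 s, in which the tool goes at most 50 mm and 8.59 degrees, less where a joint would pass 70% of its speed; a pose out of reach is approached as far as the arm can. A call with a gripper value outside its range is refused whole. The fingers move at their own pace and stop on an object; "squeeze" is the grip in N (left out, the last holds). Time passes only in rows, so rows that repeat a pose let the fingers close, or fill a call up. It gives the time, the measured TCP pose, the force, the opening and the grip force at its end, in the units of the state.
- robot.observe(): the state, without advancing time (a new reading comes with each control period).
- robot.read_camera(name): name is "side" or "top"; returns the picture (480x640x3 uint8, red, green, blue); there is no depth.
- robot.camera_model(name): a dict with "fx", "fy", "cx", "cy" (pixels), "R" (3x3) and "t" (3): a world point X has camera coordinates R X + t. Camera axes: x right, y down, z forward; pixel columns grow to the right and rows downward; lengths in m; the calibration is good to about 2 mm. A picture is of the moment at which its call begins. camera_model takes no time and is no camera call.
- robot.hand_in(): hands the job in; it is judged then, once.
The state is a dict: "time": time; "qpos": joint angles; "qvel": joint speeds; "joint_efforts": joint torques, N m; "tool_pos": TCP position; "tool_rot": TCP orientation; "contact_force": force on the tool from outside, world axes, zero at the start; "torque": the same for the moment, N m; "opening": finger opening in m; "grip_force": force on a finger pad.
Only numpy, scipy, OpenCV 4.12 (cv2) and the standard library are available. Lean on these libraries where they do the work, as an engineer would, in place of code of your own. Each camera call takes 0.05 s, during which the arm holds its last target. There are 200 camera calls.

## Working session

There is one attempt and no reset: what is moved stays moved. The work goes in short steps, Python scripts to look and compute and a tool call to move; the robot and the scene stay as the last step left them, time stands still between calls to the robot, and variables do not carry over. Pictures are saved under pics/ and viewed, at most 10 in all, crops included, and the job is handed in when it is done.

Besides the shell and the picture viewer there is one more tool, called after "Request:" as a command line: name --argument value ..., lists and objects as JSON in quotes. arm_command: Moves the arm, as the interface text tells. Its arguments: {"type":"object","properties":{"moves":{"type":"array"},"squeeze":{"type":"number"}},"required":["moves"]}

```bash
mkdir -p pics; python3 - <<'E'
from cell import robot
import cv2,numpy as np
for n in("top","side"):
    im=robot.read_camera(n); cv2.imwrite(f"pics/{n}0.png",im[:,:,::-1]); m=robot.camera_model(n); print(n,{k:np.round(v,3).tolist() for k,v in m.items()})
s=robot.observe(); print({k:np.round(v,3).tolist() for k,v in s.items()})
E
```

```text
top {'fx': 435.925, 'fy': 435.925, 'cx': 317.361, 'cy': 247.933, 'R': [[0.001, -1.0, 0.007], [-0.993, -0.002, -0.114], [0.114, -0.007, -0.993]], 't': [0.001, 0.505, 1.003]}
side {'fx': 459.881, 'fy': 459.881, 'cx': 310.772, 'cy': 240.466, 'R': [[-0.961, -0.277, -0.017], [-0.175, 0.654, -0.736], [0.215, -0.705, -0.676]], 't': [0.498, 0.14, 0.956]}
{'time': 0.1, 'qpos': [-1.383, 0.343, 1.525, 0.0, 1.275, -0.146], 'qvel': [0.001, -0.003, -0.002, 0.0, -0.001, 0.001], 'joint_efforts': [0.002, -43.201, -24.469, 0.072, 0.053, -0.0], 'tool_pos': [0.172, -0.496, 0.226], 'tool_rot': [-3.14, -0.0, 0.334], 'contact_force': [-1.051, -0.876, 0.607], 'torque': [0.019, -0.019, 0.004], 'grip_force': 0.0, 'opening': 0.092}
```

View pics/top0.png

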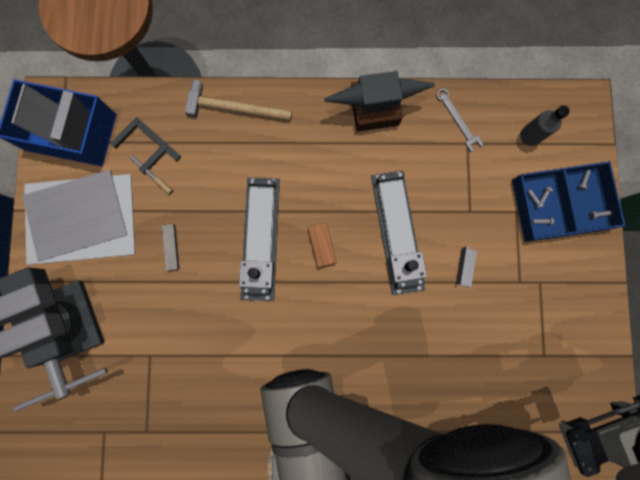

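View pics/side0.png

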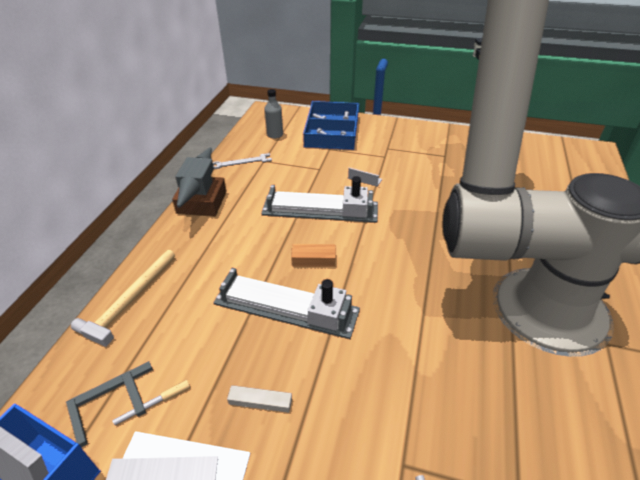

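The top view shows the left slide's knob at about (254,273) and the right slide's at (410,266). The near and far foot ends are at rows ~300 and ~178 (left) and ~292 and ~172 (right). In the side view the knobs are at about (327,292) and (356,188). The stone, block and angle lie beside and between the slides, well clear of the knobs.

```bash
cat > h.py <<'E'
from cell import robot
import cv2,numpy as np
def ray(n,p):
    m=robot.camera_model(n);R=np.array(m["R"]);t=np.array(m["t"])
    d=R.T@np.array([(p[0]-m["cx"])/m["fx"],(p[1]-m["cy"])/m["fy"],1]); return -R.T@t,d/np.linalg.norm(d)
def onz(n,p,z):
    c,d=ray(n,p); return c+d*(z-c[2])/d[2]
def tri(p,q):
    c,d=ray("top",p);e,f=ray("side",q)
    s=np.linalg.lstsq(np.c_[d,-f],e-c,rcond=None)[0]; a,b=c+d*s[0],e+f*s[1]
    return (a+b)/2,np.linalg.norm(a-b)
def blob(im,box,lo,hi):
    x0,y0,x1,y1=box; g=im[y0:y1,x0:x1].max(2); m=((g>=lo)&(g<=hi)).astype(np.uint8)
    k,l,s,c=cv2.connectedComponentsWithStats(m); i=1+np.argmax(s[1:,4]); return c[i]+[x0,y0],s[i],(l==i)
E
python3 - <<'E'
from h import *
T=cv2.imread("pics/top0.png")[:,:,::-1];S=cv2.imread("pics/side0.png")[:,:,::-1]
for nm,kb,sb,bb in(("left",(244,262,266,284),(315,276,338,303),(240,170,285,275)),("right",(398,255,422,278),(347,174,365,200),(370,165,430,265))):
    a,sa,_=blob(T,kb,0,45);b,s2,_=blob(S,sb,0,45)
    P,e=tri(a,b);print(nm,"knob",a,sa[4],b,s2,P.round(4),round(e,4),"top@.08",onz("top",a,.08).round(4))
    c,s,m=blob(T,bb,150,255); ys,xs=np.nonzero(m)
    pts=np.array([onz("top",(x+bb[0],y+bb[1]),.03)[:2] for x,y in zip(xs,ys)],np.float32)
    r=cv2.minAreaRect(pts); bx=cv2.boxPoints(r); print("bed",s,r); 
    i=np.argsort(bx[:,0]); v=bx[i[2:]].mean(0)-bx[i[:2]].mean(0); print("yaw",np.arctan2(v[1],v[0]),"far end",bx[i[2:]].mean(0))
E
```

```text
left knob [256.11538462 275.15384615] 26 [326.89534884 291.91860465] [  7   4  10  23 172] [0.4412 0.14   0.0713] 0.0057 top@.08 [0.4379 0.1383 0.08  ]
bed [   0   17   33   88 1986] ((0.5476109981536865, 0.14642931520938873), (0.07275520265102386, 0.2090497761964798), 89.85286712646484)
yaw -0.002567952 far end [0.65213555 0.1461609 ]
right knob [407.7027027  267.13513514] 37 [355.63709677 186.16129032] [  5   3   9  19 124] [ 0.4575 -0.1995  0.086 ] 0.0033 top@.08 [ 0.4563 -0.201   0.08  ]Traceback (most recent call last):
  File "<stdin>", line 7, in <module>
  File "h.py", line 7, in onz
    c,d=ray(n,p); return c+d*(z-c[2])/d[2]
        ~~~^^^^^
  File "h.py", line 4, in ray
    m=robot.camera_model(n);R=np.array(m["R"]);t=np.array(m["t"])
ValueError: time passes only in moves, steps and waits
```

```bash
sed -i 's/^def ray/M={n:robot.camera_model(n) for n in("top","side")}\ndef ray/; s/m=robot.camera_model(n);/m=M[n];/' h.py; python3 - <<'E'
from h import *
T=cv2.imread("pics/top0.png");S=cv2.imread("pics/side0.png")
a=cv2.resize(T[165:305,235:290],None,fx=4,fy=4,interpolation=0);b=cv2.resize(T[165:305,368:430],None,fx=4,fy=4,interpolation=0)
c=cv2.resize(S[270:340,300:365],None,fx=4,fy=4,interpolation=0);d=cv2.resize(S[170:240,335:400],None,fx=4,fy=4,interpolation=0)
cv2.imwrite("pics/z.png",np.hstack([a,b,np.vstack([c,d])]))
T=T[:,:,::-1]
for nm,bb in(("left",(240,180,285,258)),("right",(370,172,430,250))):
    c,s,m=blob(T,bb,150,255); ys,xs=np.nonzero(m)
    mid=[];
    for y in range(m.shape[0]):
        x=np.nonzero(m[y])[0]
        if len(x)>15: mid.append((*onz("top",((x[0]+x[-1])/2+bb[0],y+bb[1]),.03)[:2],len(x)))
    mid=np.array(mid);mid=mid[abs(mid[:,2]-np.median(mid[:,2]))<3]; p=np.polyfit(mid[:,0],mid[:,1],1); print(nm,"axis y=",p,"x range",mid[:,0].min(),mid[:,0].max(),"w",np.median(mid[:,2]))
E
```

```text
left axis y= [-0.03403971  0.15850331] x range 0.483305197824461 0.6497277720828727 w 23.0
right axis y= [ 0.16132627 -0.28259969] x range 0.5028679762107319 0.6629132306871006 w 23.0
```

View pics/z.png

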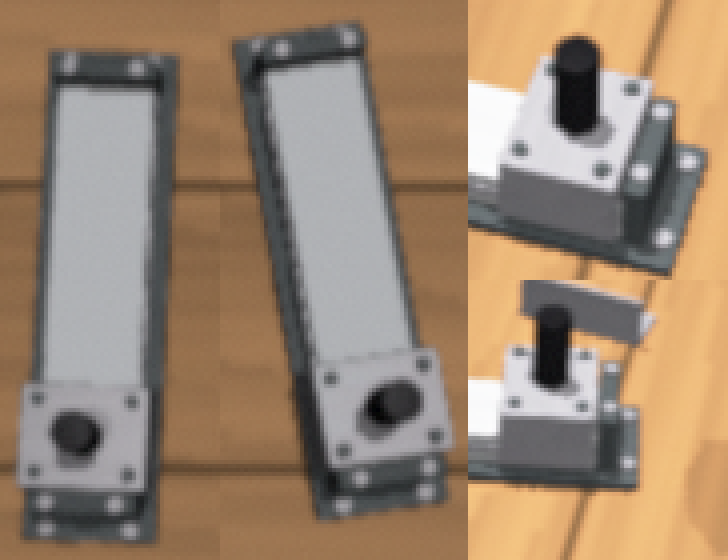

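The enlarged view shows the left knob centred at about (253.9,273.3) in the top view and the right one at about (411,265.5). Both carriages are at their near stops. I'll redo the knob blobs with a looser threshold.

```bash
python3 - <<'E'
from h import *
T=cv2.imread("pics/top0.png")[:,:,::-1];S=cv2.imread("pics/side0.png")[:,:,::-1]
for nm,kb,sb,ax,xf in(("left",(245,264,264,283),(316,277,336,303),(-.03404,.1585),.6497),("right",(402,255,422,274),(348,174,364,198),(.16133,-.2826),.6629)):
    a,sa,_=blob(T,kb,0,85);b,s2,_=blob(S,sb,0,60)
    P,e=tri(a,b); Q=onz("top",a,.082)
    yaw=np.arctan(ax[0]); f=np.array([xf,np.polyval(ax,xf)]); 
    print(nm,a,sa,b,s2,"tri",P.round(4),round(e,4),"top",Q.round(4),"axis y there",np.polyval(ax,Q[0]).round(4),"yaw",yaw.round(3),"knob from far stop face",((f-Q[:2])@[np.cos(yaw),np.sin(yaw)]).round(4), "expect .212")
E
```

```text
left [253.59821429 273.39285714] [  3   4  12  12 112] [326.75119617 291.21052632] [  6   3  10  23 209] tri [0.4426 0.1444 0.0782] 0.0014 top [0.4417 0.1437 0.082 ] axis y there 0.1435 yaw -0.034 knob from far stop face 0.2081 expect .212
right [410.47154472 266.04065041] [  2   6  14  12 123] [355.70422535 186.01408451] [  4   3   9  20 142] tri [ 0.4595 -0.2069  0.081 ] 0.0016 top [ 0.4586 -0.2068  0.082 ] axis y there -0.2086 yaw 0.16 knob from far stop face 0.2066 expect .212
```

Request:
arm_command --moves '[[[0.04, -0.02, 0], [0, 0, -0.14], 0.07], [[0.08, -0.04, 0], [0, 0, -0.28], 0.07], [[0.12, -0.06, 0], [0, 0, -0.42], 0.07], [[0.16, -0.08, 0], [0, 0, -0.56], 0.07], [[0.2, -0.1, 0], [0, 0, -0.7], 0.07]]' --squeeze 30

```text
time: 0.6
tool_pos: [0.329, -0.3345, 0.2265]
tool_rot: [-3.141, -0.0, 1.039]
contact_force: [-0.4, -0.2, -0.4]
opening: 0.07
grip_force: 0.0
```

```bash
cat > go.py <<'E'
import sys,numpy as np
from cell import robot
from scipy.spatial.transform import Rotation as Ro
# usage: go.py x y z tool_yaw -> shift & turn in tool axes
x,y,z,w=map(float,sys.argv[1:5]); s=robot.observe(); R=Ro.from_euler('xyz',s['tool_rot'])
print("t",s['time'],"pos",np.round(s['tool_pos'],4),"rot",np.round(s['tool_rot'],3),"F",np.round(s['contact_force'],1),"op",s['opening'],"grip",s['grip_force'])
print("shift",R.inv().apply(np.array([x,y,z])-s['tool_pos']).round(4),"turn",(R.inv()*Ro.from_euler('xyz',[np.pi,0,w])).as_rotvec().round(3))
E
python3 go.py .459 -.207 .15 1.731
```

```text
t 0.6 pos [ 0.329  -0.3345  0.2265] rot [-3.141 -0.     1.039] F [-0.4 -0.2 -0.4] op 0.06995777719178115 grip 0.0
shift [0.1757 0.0474 0.0765] turn [-0.    -0.    -0.692]
```

Request:
arm_command --moves '[[[0.035, 0.0094, 0.015], [0, 0, -0.14], 0.07], [[0.07, 0.0188, 0.03], [0, 0, -0.28], 0.07], [[0.105, 0.0282, 0.045], [0, 0, -0.42], 0.07], [[0.14, 0.0376, 0.06], [0, 0, -0.56], 0.07], [[0.1755, 0.047, 0.0765], [0, 0, -0.695], 0.07]]'

```text
time: 1.1
tool_pos: [0.4592, -0.208, 0.1495]
tool_rot: [-3.142, 0.0, 1.734]
contact_force: [-0.4, -1.0, 0.4]
opening: 0.0701
grip_force: 0.0
```

```bash
python3 go.py .459 -.207 .066 1.731; python3 - <<'E'
from h import *
cv2.imwrite("pics/c1.png",np.hstack([robot.read_camera("side")[60:300,200:520,::-1],robot.read_camera("top")[140:380,300:560,::-1]]))
E
```

```text
t 1.1 pos [ 0.4592 -0.208   0.1495] rot [-3.142  0.     1.734] F [-0.4 -1.   0.4] op 0.07006140459073061 grip 0.0
shift [ 0.0011 -0.0001  0.0835] turn [-0.     0.     0.003]
```

View pics/c1.png

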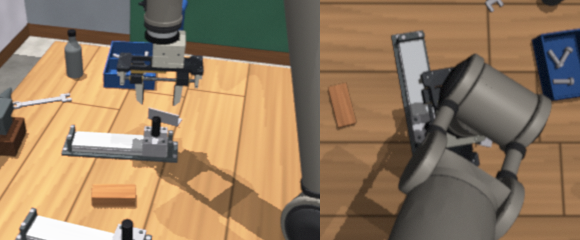

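In the side view the open fingers straddle the right knob (about (157,122) in the crop) along the travel, directly above it. Next I'll go down and grip.

Request:
arm_command --moves '[[[0.0005, 0, 0.025], [0, 0, 0], 0.07], [[0.001, 0, 0.05], [0, 0, 0], 0.07], [[0.001, 0, 0.07], [0, 0, 0], 0.07], [[0.001, 0, 0.083], [0, 0, 0], 0.07], [[0.001, 0, 0.083], [0, 0, 0], 0.05]]'

```text
time: 1.7
tool_pos: [0.4568, -0.208, 0.0656]
tool_rot: [-3.139, -0.002, 1.728]
contact_force: [-0.3, -0.0, 1.2]
opening: 0.0656
grip_force: 0.0
```

Request:
arm_command --moves '[[[0, 0, 0], [0, 0, 0], 0.035], [[0, 0, 0], [0, 0, 0], 0.02], [[0, 0, 0], [0, 0, 0], 0.02], [[0, 0, 0], [0, 0, 0], 0.02], [[0, 0, 0], [0, 0, 0], 0.02]]' --squeeze 30

```text
time: 2.2
tool_pos: [0.4591, -0.2084, 0.0677]
tool_rot: [3.139, 0.001, 1.728]
contact_force: [17.5, 6.9, -6.8]
opening: 0.0263
grip_force: 8.9
```

Request:
arm_command --moves '[[[0, 0, 0], [0, 0, 0], 0.02], [[0, 0.002, 0], [0, 0, 0], 0.02], [[0, 0.004, 0], [0, 0, 0], 0.02], [[0, 0.007, 0], [0, 0, 0], 0.02], [[0, 0.01, 0], [0, 0, 0], 0.02]]'

```text
time: 2.7
tool_pos: [0.4682, -0.2068, 0.0676]
tool_rot: [-3.142, 0.0, 1.729]
contact_force: [-1.5, 0.0, 4.9]
opening: 0.0232
grip_force: 30.0
```

Request:
arm_command --moves '[[[0, 0.002, 0], [0, 0, 0], 0.02], [[0, 0.004, 0], [0, 0, 0], 0.02], [[0, 0.006, 0], [0, 0, 0], 0.02], [[0, 0.008, 0], [0, 0, 0], 0.02], [[0, 0.01, 0], [0, 0, 0], 0.02]]'

```text
time: 3.2
tool_pos: [0.4781, -0.2053, 0.0676]
tool_rot: [3.142, 0.0, 1.729]
contact_force: [-0.7, 0.2, 4.7]
opening: 0.0234
grip_force: 30.0
```

Request:
arm_command --moves '[[[0, 0.002, 0], [0, 0, 0], 0.02], [[0, 0.004, 0], [0, 0, 0], 0.02], [[0, 0.006, 0], [0, 0, 0], 0.02], [[0, 0.008, 0], [0, 0, 0], 0.02], [[0, 0.01, 0], [0, 0, 0], 0.02]]'

```text
time: 3.7
tool_pos: [0.4879, -0.2037, 0.0677]
tool_rot: [3.142, 0.0, 1.729]
contact_force: [-2.2, -0.2, 6.2]
opening: 0.0231
grip_force: 30.0
```

Request:
arm_command --moves '[[[0, 0.002, 0], [0, 0, 0], 0.02], [[0, 0.004, 0], [0, 0, 0], 0.02], [[0, 0.006, 0], [0, 0, 0], 0.02], [[0, 0.008, 0], [0, 0, 0], 0.02], [[0, 0.01, 0], [0, 0, 0], 0.02]]'

```text
time: 4.2
tool_pos: [0.4978, -0.2021, 0.0677]
tool_rot: [3.142, 0.0, 1.729]
contact_force: [-1.4, 0.8, 5.4]
opening: 0.0233
grip_force: 30.0
```

Request:
arm_command --moves '[[[0, 0.002, 0], [0, 0, 0], 0.02], [[0, 0.004, 0], [0, 0, 0], 0.02], [[0, 0.006, 0], [0, 0, 0], 0.02], [[0, 0.008, 0], [0, 0, 0], 0.02], [[0, 0.01, 0], [0, 0, 0], 0.02]]'

```text
time: 4.7
tool_pos: [0.5076, -0.2005, 0.0676]
tool_rot: [-3.142, 0.0, 1.729]
contact_force: [-1.2, -0.1, 5.8]
opening: 0.0236
grip_force: 30.0
```

Request:
arm_command --moves '[[[0, 0.002, 0], [0, 0, 0], 0.02], [[0, 0.004, 0], [0, 0, 0], 0.02], [[0, 0.006, 0], [0, 0, 0], 0.02], [[0, 0.008, 0], [0, 0, 0], 0.02], [[0, 0.01, 0], [0, 0, 0], 0.02]]'

```text
time: 5.2
tool_pos: [0.5175, -0.1989, 0.0677]
tool_rot: [-3.142, 0.0, 1.729]
contact_force: [-1.5, -0.2, 5.2]
opening: 0.0234
grip_force: 30.0
```

Request:
arm_command --moves '[[[0, 0.002, 0], [0, 0, 0], 0.02], [[0, 0.004, 0], [0, 0, 0], 0.02], [[0, 0.006, 0], [0, 0, 0], 0.02], [[0, 0.008, 0], [0, 0, 0], 0.02], [[0, 0.01, 0], [0, 0, 0], 0.02]]'

```text
time: 5.7
tool_pos: [0.527, -0.1973, 0.0677]
tool_rot: [-3.141, 0.0, 1.729]
contact_force: [-5.6, -0.9, 7.5]
opening: 0.0233
grip_force: 30.0
```

Request:
arm_command --moves '[[[0, 0.002, 0], [0, 0, 0], 0.02], [[0, 0.004, 0], [0, 0, 0], 0.02], [[0, 0.006, 0], [0, 0, 0], 0.02], [[0, 0.008, 0], [0, 0, 0], 0.02], [[0, 0.01, 0], [0, 0, 0], 0.02]]'

```text
time: 6.2
tool_pos: [0.5343, -0.1961, 0.0676]
tool_rot: [-3.136, -0.001, 1.729]
contact_force: [-12.6, -1.8, 11.2]
opening: 0.0233
grip_force: 30.0
```

Request:
arm_command --moves '[[[0, 0.0015, 0], [0, 0, 0], 0.02], [[0, 0.003, 0], [0, 0, 0], 0.02], [[0, 0.0045, 0], [0, 0, 0], 0.02], [[0, 0.006, 0], [0, 0, 0], 0.02], [[0, 0.0075, 0], [0, 0, 0], 0.02]]'

```text
time: 6.7
tool_pos: [0.542, -0.1948, 0.0676]
tool_rot: [-3.136, -0.001, 1.729]
contact_force: [-11.3, -1.4, 11.2]
opening: 0.0234
grip_force: 30.0
```

Request:
arm_command --moves '[[[0, 0.001, 0], [0, 0, 0], 0.02], [[0, 0.002, 0], [0, 0, 0], 0.02], [[0, 0.003, 0], [0, 0, 0], 0.02], [[0, 0.004, 0], [0, 0, 0], 0.02], [[0, 0.005, 0], [0, 0, 0], 0.02]]'

```text
time: 7.2
tool_pos: [0.5479, -0.1939, 0.0676]
tool_rot: [-3.138, -0.001, 1.729]
contact_force: [-7.1, -0.5, 8.5]
opening: 0.0234
grip_force: 30.0
```

Request:
arm_command --moves '[[[0, 0.001, 0], [0, 0, 0], 0.02], [[0, 0.002, 0], [0, 0, 0], 0.02], [[0, 0.003, 0], [0, 0, 0], 0.02], [[0, 0.004, 0], [0, 0, 0], 0.02], [[0, 0.005, 0], [0, 0, 0], 0.02]]'

```text
time: 7.7
tool_pos: [0.5545, -0.1929, 0.0677]
tool_rot: [-3.141, 0.0, 1.729]
contact_force: [-1.8, -0.4, 5.9]
opening: 0.0233
grip_force: 30.0
```

Request:
arm_command --moves '[[[0, 0.001, 0], [0, 0, 0], 0.02], [[0, 0.002, 0], [0, 0, 0], 0.02], [[0, 0.003, 0], [0, 0, 0], 0.02], [[0, 0.004, 0], [0, 0, 0], 0.02], [[0, 0.005, 0], [0, 0, 0], 0.02]]'

```text
time: 8.2
tool_pos: [0.5594, -0.1921, 0.0677]
tool_rot: [-3.142, 0.0, 1.729]
contact_force: [-1.8, 0.9, 5.4]
opening: 0.0236
grip_force: 30.0
```

The tight spot is on the right slide, from about tool x 0.526 to 0.551, so its centre is near 0.538. I'll carry on to the far stop.

Request:
arm_command --moves '[[[0, 0.004, 0], [0, 0, 0], 0.02], [[0, 0.008, 0], [0, 0, 0], 0.02], [[0, 0.012, 0], [0, 0, 0], 0.02], [[0, 0.016, 0], [0, 0, 0], 0.02], [[0, 0.02, 0], [0, 0, 0], 0.02]]'

```text
time: 8.7
tool_pos: [0.5792, -0.1888, 0.0677]
tool_rot: [-3.141, -0.0, 1.729]
contact_force: [-2.2, 1.5, 5.0]
opening: 0.0238
grip_force: 30.0
```

Request:
arm_command --moves '[[[0, 0.004, 0], [0, 0, 0], 0.02], [[0, 0.008, 0], [0, 0, 0], 0.02], [[0, 0.012, 0], [0, 0, 0], 0.02], [[0, 0.016, 0], [0, 0, 0], 0.02], [[0, 0.02, 0], [0, 0, 0], 0.02]]'

```text
time: 9.2
tool_pos: [0.599, -0.1857, 0.0677]
tool_rot: [-3.141, -0.0, 1.729]
contact_force: [-1.6, 1.3, 5.0]
opening: 0.0234
grip_force: 30.0
```

Request:
arm_command --moves '[[[0, 0.004, 0], [0, 0, 0], 0.02], [[0, 0.008, 0], [0, 0, 0], 0.02], [[0, 0.012, 0], [0, 0, 0], 0.02], [[0, 0.016, 0], [0, 0, 0], 0.02], [[0, 0.02, 0], [0, 0, 0], 0.02]]'

```text
time: 9.7
tool_pos: [0.6187, -0.1824, 0.0677]
tool_rot: [-3.141, -0.0, 1.729]
contact_force: [-2.2, 0.6, 4.3]
opening: 0.0235
grip_force: 30.0
```

Request:
arm_command --moves '[[[0, 0.002, 0], [0, 0, 0], 0.02], [[0, 0.004, 0], [0, 0, 0], 0.02], [[0, 0.006, 0], [0, 0, 0], 0.02], [[0, 0.008, 0], [0, 0, 0], 0.02], [[0, 0.01, 0], [0, 0, 0], 0.02]]'

```text
time: 10.2
tool_pos: [0.6286, -0.1808, 0.0677]
tool_rot: [-3.141, -0.0, 1.729]
contact_force: [-1.6, 1.8, 5.2]
opening: 0.0234
grip_force: 30.0
```

Request:
arm_command --moves '[[[0, 0.001, 0], [0, 0, 0], 0.02], [[0, 0.002, 0], [0, 0, 0], 0.02], [[0, 0.003, 0], [0, 0, 0], 0.02], [[0, 0.004, 0], [0, 0, 0], 0.02], [[0, 0.005, 0], [0, 0, 0], 0.02]]'

```text
time: 10.7
tool_pos: [0.6335, -0.18, 0.0677]
tool_rot: [-3.142, -0.0, 1.729]
contact_force: [-1.7, 1.4, 5.1]
opening: 0.0233
grip_force: 30.0
```

Request:
arm_command --moves '[[[0, 0.001, 0], [0, 0, 0], 0.02], [[0, 0.002, 0], [0, 0, 0], 0.02], [[0, 0.003, 0], [0, 0, 0], 0.02], [[0, 0.004, 0], [0, 0, 0], 0.02], [[0, 0.004, 0], [0, 0, 0], 0.02]]'

```text
time: 11.2
tool_pos: [0.6376, -0.1794, 0.0676]
tool_rot: [3.141, -0.0, 1.729]
contact_force: [-1.6, 2.0, 5.0]
opening: 0.024
grip_force: 30.0
```

Request:
arm_command --moves '[[[0, 0.001, 0], [0, 0, 0], 0.02], [[0, 0.002, 0], [0, 0, 0], 0.02], [[0, 0.003, 0], [0, 0, 0], 0.02], [[0, 0.003, 0], [0, 0, 0], 0.02], [[0, 0.003, 0], [0, 0, 0], 0.02]]'

```text
time: 11.7
tool_pos: [0.6384, -0.1792, 0.0676]
tool_rot: [-3.137, -0.001, 1.729]
contact_force: [-9.8, 0.9, 9.8]
opening: 0.0233
grip_force: 30.0
```

The far stop was felt at tool x 0.638. Next I'll release and go up.

Request:
arm_command --moves '[[[0, 0, 0], [0, 0, 0], 0.05], [[0, -0.002, 0], [0, 0, 0], 0.07], [[0, -0.002, 0], [0, 0, 0], 0.07], [[0, -0.002, 0], [0, 0, 0], 0.07], [[0, -0.002, -0.03], [0, 0, 0], 0.07]]'

```text
time: 12.2
tool_pos: [0.636, -0.1785, 0.093]
tool_rot: [-3.134, -0.005, 1.729]
contact_force: [-0.1, -0.7, 0.1]
opening: 0.0587
grip_force: 0.0
```

Request:
arm_command --moves '[[[0, 0, -0.03], [0, 0, 0], 0.07], [[0, 0, -0.06], [0, 0, 0], 0.07], [[0, 0, -0.06], [0, 0, 0], 0.07], [[0, 0, -0.06], [0, 0, 0], 0.07], [[0, 0, -0.06], [0, 0, 0], 0.07]]'

```text
time: 12.7
tool_pos: [0.6378, -0.1793, 0.1557]
tool_rot: [-3.139, -0.001, 1.729]
contact_force: [-0.3, 1.1, -0.5]
opening: 0.0701
grip_force: 0.0
```

```bash
python3 go.py .4425 .144 .15 1.537
```

```text
t 12.7 pos [ 0.6378 -0.1793  0.1557] rot [-3.139e+00 -1.000e-03  1.729e+00] F [-0.3  1.1 -0.5] op 0.07007466497663306 grip 0.0
shift [ 0.35   -0.142   0.0065] turn [-0.002 -0.001  0.192]
```

Request:
arm_command --moves '[[[0.035, -0.0142, 0], [0, 0, 0.02], 0.07], [[0.07, -0.0284, 0], [0, 0, 0.04], 0.07], [[0.105, -0.0426, 0], [0, 0, 0.06], 0.07], [[0.14, -0.0568, 0], [0, 0, 0.08], 0.07], [[0.175, -0.071, 0], [0, 0, 0.1], 0.07]]'

```text
time: 13.2
tool_pos: [0.5391, -0.0167, 0.1557]
tool_rot: [-3.139, -0.001, 1.628]
contact_force: [0.4, 0.8, 0.2]
opening: 0.0701
grip_force: 0.0
```

```bash
python3 go.py .4425 .144 .15 1.537
```

```text
t 13.2 pos [ 0.5391 -0.0167  0.1557] rot [-3.139e+00 -1.000e-03  1.628e+00] F [0.4 0.8 0.2] op 0.07006395129774949 grip 0.0
shift [ 0.1659 -0.0873  0.0061] turn [-0.003 -0.     0.091]
```

Request:
arm_command --moves '[[[0.035, -0.0175, 0.002], [0, 0, 0.02], 0.07], [[0.07, -0.035, 0.003], [0, 0, 0.04], 0.07], [[0.105, -0.0525, 0.004], [0, 0, 0.06], 0.07], [[0.14, -0.07, 0.005], [0, 0, 0.08], 0.07], [[0.166, -0.0873, 0.006], [0, 0, 0.091], 0.07]]'

```text
time: 13.7
tool_pos: [0.4422, 0.1443, 0.15]
tool_rot: [-3.139, 0.0, 1.538]
contact_force: [0.7, 0.7, -0.0]
opening: 0.0701
grip_force: 0.0
```

```bash
python3 go.py .4425 .144 .067 1.537;  python3 - <<'E'
from h import *
cv2.imwrite("pics/c2.png",np.hstack([robot.read_camera("side")[60:400,180:520,::-1],robot.read_camera("top")[140:480,180:520,::-1]]))
E
```

```text
t 13.7 pos [0.4422 0.1443 0.15  ] rot [-3.139  0.     1.538] F [ 0.7  0.7 -0. ] op 0.07006653320109331 grip 0.0
shift [-0.0002  0.0005  0.083 ] turn [-0.003  0.     0.001]
```

View pics/c2.png

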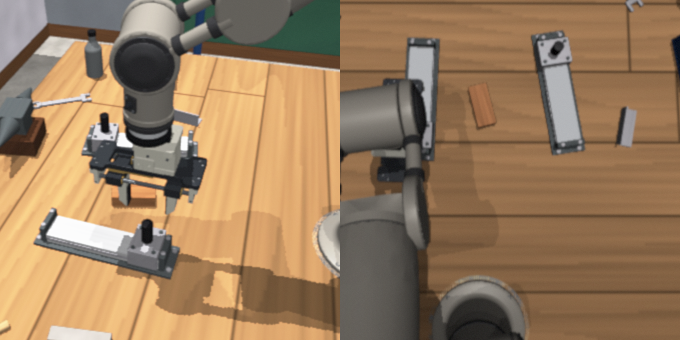

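The right carriage is at its far stop (top crop (555,48)). The fingers are over the left knob, which is at (147,233) in the side crop. The loose items have not moved. I'll descend and grip.

Request:
arm_command --moves '[[[0, 0, 0.025], [0, 0, 0], 0.07], [[0, 0, 0.05], [0, 0, 0], 0.07], [[0, 0, 0.07], [0, 0, 0], 0.07], [[0, 0, 0.082], [0, 0, 0], 0.07], [[0, 0, 0.082], [0, 0, 0], 0.05]]'

```text
time: 14.3
tool_pos: [0.4428, 0.1418, 0.0669]
tool_rot: [-3.137, 0.001, 1.537]
contact_force: [-0.2, 1.0, -0.0]
opening: 0.0655
grip_force: 0.0
```

Request:
arm_command --moves '[[[0, 0, 0], [0, 0, 0], 0.035], [[0, 0, 0], [0, 0, 0], 0.02], [[0, 0, 0], [0, 0, 0], 0.02], [[0, 0, 0], [0, 0, 0], 0.02], [[0, 0, 0], [0, 0, 0], 0.02]]'

```text
time: 14.8
tool_pos: [0.4442, 0.1428, 0.0696]
tool_rot: [3.141, -0.0, 1.538]
contact_force: [-0.3, -0.4, -0.0]
opening: 0.0265
grip_force: 2.3
```

Request:
arm_command --moves '[[[0, 0, 0], [0, 0, 0], 0.02], [[0, 0.002, 0], [0, 0, 0], 0.02], [[0, 0.004, 0], [0, 0, 0], 0.02], [[0, 0.007, 0], [0, 0, 0], 0.02], [[0, 0.01, 0], [0, 0, 0], 0.02]]'

```text
time: 15.3
tool_pos: [0.4545, 0.1424, 0.0694]
tool_rot: [3.141, 0.0, 1.538]
contact_force: [-1.7, 0.2, 5.0]
opening: 0.0237
grip_force: 30.0
```

Request:
arm_command --moves '[[[0, 0.003, 0], [0, 0, 0], 0.02], [[0, 0.006, 0], [0, 0, 0], 0.02], [[0, 0.009, 0], [0, 0, 0], 0.02], [[0, 0.012, 0], [0, 0, 0], 0.02], [[0, 0.015, 0], [0, 0, 0], 0.02]]'

```text
time: 15.8
tool_pos: [0.4695, 0.1419, 0.0694]
tool_rot: [3.141, 0.0, 1.538]
contact_force: [-1.2, -0.6, 6.7]
opening: 0.0232
grip_force: 30.0
```

Request:
arm_command --moves '[[[0, 0.003, 0], [0, 0, 0], 0.02], [[0, 0.006, 0], [0, 0, 0], 0.02], [[0, 0.009, 0], [0, 0, 0], 0.02], [[0, 0.012, 0], [0, 0, 0], 0.02], [[0, 0.015, 0], [0, 0, 0], 0.02]]'

```text
time: 16.3
tool_pos: [0.4846, 0.1413, 0.0695]
tool_rot: [3.141, 0.0, 1.538]
contact_force: [-1.4, -0.9, 5.5]
opening: 0.0236
grip_force: 30.0
```

Request:
arm_command --moves '[[[0, 0.003, 0], [0, 0, 0], 0.02], [[0, 0.006, 0], [0, 0, 0], 0.02], [[0, 0.009, 0], [0, 0, 0], 0.02], [[0, 0.012, 0], [0, 0, 0], 0.02], [[0, 0.015, 0], [0, 0, 0], 0.02]]'

```text
time: 16.8
tool_pos: [0.4995, 0.1408, 0.0694]
tool_rot: [3.141, 0.0, 1.538]
contact_force: [-2.4, -1.7, 5.4]
opening: 0.0234
grip_force: 30.0
```

Request:
arm_command --moves '[[[0, 0.003, 0], [0, 0, 0], 0.02], [[0, 0.006, 0], [0, 0, 0], 0.02], [[0, 0.009, 0], [0, 0, 0], 0.02], [[0, 0.012, 0], [0, 0, 0], 0.02], [[0, 0.015, 0], [0, 0, 0], 0.02]]'

```text
time: 17.3
tool_pos: [0.5146, 0.1403, 0.0694]
tool_rot: [3.141, 0.0, 1.538]
contact_force: [-1.3, -1.9, 5.7]
opening: 0.0232
grip_force: 30.0
```

Request:
arm_command --moves '[[[0, 0.003, 0], [0, 0, 0], 0.02], [[0, 0.006, 0], [0, 0, 0], 0.02], [[0, 0.009, 0], [0, 0, 0], 0.02], [[0, 0.012, 0], [0, 0, 0], 0.02], [[0, 0.015, 0], [0, 0, 0], 0.02]]'

```text
time: 17.8
tool_pos: [0.5295, 0.1398, 0.0694]
tool_rot: [3.141, 0.0, 1.538]
contact_force: [-2.2, -0.9, 5.7]
opening: 0.0235
grip_force: 30.0
```

Request:
arm_command --moves '[[[0, 0.003, 0], [0, 0, 0], 0.02], [[0, 0.006, 0], [0, 0, 0], 0.02], [[0, 0.009, 0], [0, 0, 0], 0.02], [[0, 0.012, 0], [0, 0, 0], 0.02], [[0, 0.015, 0], [0, 0, 0], 0.02]]'

```text
time: 18.3
tool_pos: [0.5445, 0.1392, 0.0694]
tool_rot: [3.141, 0.0, 1.538]
contact_force: [-1.6, -0.8, 5.2]
opening: 0.0236
grip_force: 30.0
```

Request:
arm_command --moves '[[[0, 0.003, 0], [0, 0, 0], 0.02], [[0, 0.006, 0], [0, 0, 0], 0.02], [[0, 0.009, 0], [0, 0, 0], 0.02], [[0, 0.012, 0], [0, 0, 0], 0.02], [[0, 0.015, 0], [0, 0, 0], 0.02]]'

```text
time: 18.8
tool_pos: [0.5595, 0.1387, 0.0695]
tool_rot: [3.141, 0.0, 1.538]
contact_force: [-2.9, -0.9, 4.9]
opening: 0.0236
grip_force: 30.0
```

Request:
arm_command --moves '[[[0, 0.003, 0], [0, 0, 0], 0.02], [[0, 0.006, 0], [0, 0, 0], 0.02], [[0, 0.009, 0], [0, 0, 0], 0.02], [[0, 0.012, 0], [0, 0, 0], 0.02], [[0, 0.015, 0], [0, 0, 0], 0.02]]'

```text
time: 19.3
tool_pos: [0.5745, 0.1382, 0.0695]
tool_rot: [3.141, 0.0, 1.538]
contact_force: [-1.3, -1.7, 5.4]
opening: 0.0233
grip_force: 30.0
```

Request:
arm_command --moves '[[[0, 0.003, 0], [0, 0, 0], 0.02], [[0, 0.006, 0], [0, 0, 0], 0.02], [[0, 0.009, 0], [0, 0, 0], 0.02], [[0, 0.012, 0], [0, 0, 0], 0.02], [[0, 0.015, 0], [0, 0, 0], 0.02]]'

```text
time: 19.8
tool_pos: [0.5895, 0.1377, 0.0695]
tool_rot: [3.141, 0.0, 1.538]
contact_force: [-0.8, -2.0, 4.8]
opening: 0.0233
grip_force: 30.0
```

Request:
arm_command --moves '[[[0, 0.003, 0], [0, 0, 0], 0.02], [[0, 0.006, 0], [0, 0, 0], 0.02], [[0, 0.009, 0], [0, 0, 0], 0.02], [[0, 0.012, 0], [0, 0, 0], 0.02], [[0, 0.015, 0], [0, 0, 0], 0.02]]'

```text
time: 20.3
tool_pos: [0.6045, 0.1371, 0.0695]
tool_rot: [3.141, 0.0, 1.538]
contact_force: [-0.2, -0.8, 5.1]
opening: 0.0233
grip_force: 30.0
```

Request:
arm_command --moves '[[[0, 0.002, 0], [0, 0, 0], 0.02], [[0, 0.004, 0], [0, 0, 0], 0.02], [[0, 0.006, 0], [0, 0, 0], 0.02], [[0, 0.008, 0], [0, 0, 0], 0.02], [[0, 0.01, 0], [0, 0, 0], 0.02]]'

```text
time: 20.8
tool_pos: [0.6144, 0.1368, 0.0695]
tool_rot: [3.141, 0.0, 1.538]
contact_force: [-1.7, -1.9, 4.8]
opening: 0.0234
grip_force: 30.0
```

Request:
arm_command --moves '[[[0, 0.001, 0], [0, 0, 0], 0.02], [[0, 0.002, 0], [0, 0, 0], 0.02], [[0, 0.003, 0], [0, 0, 0], 0.02], [[0, 0.004, 0], [0, 0, 0], 0.02], [[0, 0.005, 0], [0, 0, 0], 0.02]]'

```text
time: 21.3
tool_pos: [0.6194, 0.1366, 0.0695]
tool_rot: [3.141, 0.0, 1.538]
contact_force: [-1.2, -2.5, 5.4]
opening: 0.0233
grip_force: 30.0
```

Request:
arm_command --moves '[[[0, 0.001, 0], [0, 0, 0], 0.02], [[0, 0.002, 0], [0, 0, 0], 0.02], [[0, 0.003, 0], [0, 0, 0], 0.02], [[0, 0.004, 0], [0, 0, 0], 0.02], [[0, 0.005, 0], [0, 0, 0], 0.02]]'

```text
time: 21.8
tool_pos: [0.6227, 0.1365, 0.0694]
tool_rot: [-3.138, 0.001, 1.538]
contact_force: [-11.3, -1.9, 10.6]
opening: 0.0236
grip_force: 30.0
```

Request:
arm_command --moves '[[[0, 0.001, 0], [0, 0, 0], 0.02], [[0, 0.002, 0], [0, 0, 0], 0.02], [[0, 0.003, 0], [0, 0, 0], 0.02], [[0, 0.003, 0], [0, 0, 0], 0.02], [[0, 0.003, 0], [0, 0, 0], 0.02]]'

```text
time: 22.3
tool_pos: [0.6226, 0.1365, 0.0693]
tool_rot: [-3.132, 0.001, 1.538]
contact_force: [-18.8, -2.8, 15.9]
opening: 0.0235
grip_force: 30.1
```

```bash
python3 - <<'E'
from h import *
T=robot.read_camera("top"); a,s,_=blob(T,(385,175,408,200),0,85); P=onz("top",a,.082); print(a,s,P, np.hypot(*(P[:2]-[.4586,-.2068])))
E
```

```text
[396.1640625 188.625    ] [  5   7  13  15 128] [ 0.63578264 -0.17826297  0.082     ] 0.17946601363518777
```

Measured travel is 0.1795, so both carriages stand at their far stops. Next I'll bring the good left carriage home.

Request:
arm_command --moves '[[[0, -0.005, 0], [0, 0, 0], 0.02], [[0, -0.013, 0], [0, 0, 0], 0.02], [[0, -0.023, 0], [0, 0, 0], 0.02], [[0, -0.034, 0], [0, 0, 0], 0.02], [[0, -0.045, 0], [0, 0, 0], 0.02]]'

```text
time: 22.85
tool_pos: [0.5822, 0.1379, 0.0694]
tool_rot: [3.14, 0.0, 1.538]
contact_force: [1.9, -1.6, 3.8]
opening: 0.0239
grip_force: 30.0
```

Request:
arm_command --moves '[[[0, -0.011, 0], [0, 0, 0], 0.02], [[0, -0.022, 0], [0, 0, 0], 0.02], [[0, -0.033, 0], [0, 0, 0], 0.02], [[0, -0.044, 0], [0, 0, 0], 0.02], [[0, -0.055, 0], [0, 0, 0], 0.02]]'

```text
time: 23.35
tool_pos: [0.5272, 0.1399, 0.0694]
tool_rot: [3.14, 0.0, 1.538]
contact_force: [2.2, -1.8, 3.9]
opening: 0.0231
grip_force: 30.0
```

Request:
arm_command --moves '[[[0, -0.011, 0], [0, 0, 0], 0.02], [[0, -0.022, 0], [0, 0, 0], 0.02], [[0, -0.033, 0], [0, 0, 0], 0.02], [[0, -0.042, 0], [0, 0, 0], 0.02], [[0, -0.05, 0], [0, 0, 0], 0.02]]'

```text
time: 23.85
tool_pos: [0.4765, 0.1417, 0.0694]
tool_rot: [3.141, 0.0, 1.538]
contact_force: [1.0, -1.7, 4.6]
opening: 0.023
grip_force: 30.0
```

Request:
arm_command --moves '[[[0, -0.005, 0], [0, 0, 0], 0.02], [[0, -0.01, 0], [0, 0, 0], 0.02], [[0, -0.014, 0], [0, 0, 0], 0.02], [[0, -0.018, 0], [0, 0, 0], 0.02], [[0, -0.022, 0], [0, 0, 0], 0.02]]'

```text
time: 24.35
tool_pos: [0.4549, 0.1424, 0.0694]
tool_rot: [3.141, -0.0, 1.538]
contact_force: [0.8, -1.9, 6.6]
opening: 0.0233
grip_force: 30.0
```

Request:
arm_command --moves '[[[0, -0.002, 0], [0, 0, 0], 0.02], [[0, -0.004, 0], [0, 0, 0], 0.02], [[0, -0.006, 0], [0, 0, 0], 0.02], [[0, -0.008, 0], [0, 0, 0], 0.02], [[0, -0.01, 0], [0, 0, 0], 0.02]]'

```text
time: 24.85
tool_pos: [0.445, 0.1427, 0.0694]
tool_rot: [3.141, -0.0, 1.538]
contact_force: [0.6, -1.5, 5.9]
opening: 0.0231
grip_force: 30.0
```

Request:
arm_command --moves '[[[0, -0.001, 0], [0, 0, 0], 0.02], [[0, -0.002, 0], [0, 0, 0], 0.02], [[0, -0.003, 0], [0, 0, 0], 0.02], [[0, -0.004, 0], [0, 0, 0], 0.02], [[0, -0.005, 0], [0, 0, 0], 0.02]]'

```text
time: 25.35
tool_pos: [0.4428, 0.1429, 0.0694]
tool_rot: [3.135, -0.0, 1.538]
contact_force: [13.9, -3.6, -5.3]
opening: 0.0238
grip_force: 30.0
```

The home stop was felt at 0.4428, a travel of 0.180. I'll release, lift and go back to the right slide.

Request:
arm_command --moves '[[[0, 0.001, 0], [0, 0, 0], 0.05], [[0, 0.003, 0], [0, 0, 0], 0.07], [[0, 0.003, 0], [0, 0, 0], 0.07], [[0, 0.003, 0], [0, 0, 0], 0.07], [[0, 0.003, -0.03], [0, 0, 0], 0.07]]'

```text
time: 25.85
tool_pos: [0.4402, 0.1424, 0.0966]
tool_rot: [-3.134, 0.001, 1.538]
contact_force: [0.4, 0.1, 0.3]
opening: 0.0587
grip_force: 0.0
```

Request:
arm_command --moves '[[[0, 0, -0.03], [0, 0, 0], 0.07], [[0, 0, -0.06], [0, 0, 0], 0.07], [[0, 0, -0.06], [0, 0, 0], 0.07], [[0, 0, -0.06], [0, 0, 0], 0.07], [[0, 0, -0.06], [0, 0, 0], 0.07]]'

```text
time: 26.35
tool_pos: [0.4421, 0.1427, 0.1582]
tool_rot: [-3.139, 0.0, 1.538]
contact_force: [-0.3, -0.0, -0.5]
opening: 0.07
grip_force: 0.0
```

```bash
python3 go.py .6375 -.1793 .15 1.729
```

```text
t 26.35 pos [0.4421 0.1427 0.1582] rot [-3.139  0.     1.538] F [-0.3 -0.  -0.5] op 0.07001433219601709 grip 0.0
shift [-0.3154  0.2059  0.0079] turn [-0.002  0.    -0.191]
```

Request:
arm_command --moves '[[[-0.034, 0.022, 0], [0, 0, -0.02], 0.07], [[-0.068, 0.044, 0], [0, 0, -0.04], 0.07], [[-0.102, 0.066, 0], [0, 0, -0.06], 0.07], [[-0.136, 0.088, 0], [0, 0, -0.08], 0.07], [[-0.17, 0.11, 0], [0, 0, -0.1], 0.07]]'

```text
time: 26.85
tool_pos: [0.5472, -0.0321, 0.1576]
tool_rot: [-3.139, -0.001, 1.639]
contact_force: [0.6, 1.3, -1.1]
opening: 0.0704
grip_force: 0.0
```

```bash
python3 go.py .6375 -.1793 .15 1.729
```

```text
t 26.85 pos [ 0.5472 -0.0321  0.1576] rot [-3.139e+00 -1.000e-03  1.639e+00] F [ 0.6  1.3 -1.1] op 0.07040392377367033 grip 0.0
shift [-0.153   0.0801  0.0073] turn [-0.003 -0.001 -0.09 ]
```

Request:
arm_command --moves '[[[-0.034, 0.018, 0.002], [0, 0, -0.02], 0.07], [[-0.068, 0.036, 0.004], [0, 0, -0.04], 0.07], [[-0.102, 0.054, 0.006], [0, 0, -0.06], 0.07], [[-0.136, 0.072, 0.007], [0, 0, -0.08], 0.07], [[-0.153, 0.08, 0.007], [0, 0, -0.09], 0.07]]'

```text
time: 27.35
tool_pos: [0.6377, -0.1807, 0.1496]
tool_rot: [-3.139, -0.001, 1.727]
contact_force: [-0.5, 0.7, -0.0]
opening: 0.07
grip_force: 0.0
```

```bash
python3 go.py .6375 -.1793 .068 1.729
```

```text
t 27.35 pos [ 0.6377 -0.1807  0.1496] rot [-3.139e+00 -1.000e-03  1.727e+00] F [-0.5  0.7 -0. ] op 0.06997956283554779 grip 0.0
shift [0.0014 0.0003 0.0816] turn [-0.003 -0.001 -0.002]
```

Request:
arm_command --moves '[[[0.001, 0, 0.025], [0, 0, 0], 0.07], [[0.001, 0, 0.05], [0, 0, 0], 0.07], [[0.001, 0, 0.07], [0, 0, 0], 0.07], [[0.001, 0, 0.082], [0, 0, 0], 0.07], [[0.001, 0, 0.082], [0, 0, 0], 0.05]]'

```text
time: 27.85
tool_pos: [0.6357, -0.1765, 0.0671]
tool_rot: [-3.137, -0.003, 1.728]
contact_force: [1.1, -0.7, 0.2]
opening: 0.0656
grip_force: 0.0
```

Request:
arm_command --moves '[[[0, 0, 0], [0, 0, 0], 0.035], [[0, 0, 0], [0, 0, 0], 0.02], [[0, 0, 0], [0, 0, 0], 0.02], [[0, 0, 0], [0, 0, 0], 0.02], [[0, 0, 0], [0, 0, 0], 0.02]]'

```text
time: 28.35
tool_pos: [0.6375, -0.1772, 0.0708]
tool_rot: [3.141, 0.001, 1.728]
contact_force: [-0.6, 0.8, -0.3]
opening: 0.0268
grip_force: 0.0
```

Request:
arm_command --moves '[[[0, 0, 0], [0, 0, 0], 0.02], [[0, -0.003, 0], [0, 0, 0], 0.02], [[0, -0.008, 0], [0, 0, 0], 0.02], [[0, -0.014, 0], [0, 0, 0], 0.02], [[0, -0.02, 0], [0, 0, 0], 0.02]]'

```text
time: 28.85
tool_pos: [0.6173, -0.1804, 0.0707]
tool_rot: [3.141, 0.001, 1.728]
contact_force: [0.8, 0.7, 4.7]
opening: 0.0231
grip_force: 30.0
```

Request:
arm_command --moves '[[[0, -0.006, 0], [0, 0, 0], 0.02], [[0, -0.012, 0], [0, 0, 0], 0.02], [[0, -0.018, 0], [0, 0, 0], 0.02], [[0, -0.024, 0], [0, 0, 0], 0.02], [[0, -0.03, 0], [0, 0, 0], 0.02]]'

```text
time: 29.35
tool_pos: [0.5876, -0.1852, 0.0707]
tool_rot: [3.141, 0.001, 1.728]
contact_force: [2.0, -0.7, 4.8]
opening: 0.0232
grip_force: 30.0
```

Request:
arm_command --moves '[[[0, -0.005, 0], [0, 0, 0], 0.02], [[0, -0.01, 0], [0, 0, 0], 0.02], [[0, -0.015, 0], [0, 0, 0], 0.02], [[0, -0.02, 0], [0, 0, 0], 0.02], [[0, -0.025, 0], [0, 0, 0], 0.02]]'

```text
time: 29.85
tool_pos: [0.563, -0.1892, 0.0706]
tool_rot: [3.141, 0.001, 1.728]
contact_force: [1.9, -0.7, 5.8]
opening: 0.0235
grip_force: 30.0
```

Request:
arm_command --moves '[[[0, -0.002, 0], [0, 0, 0], 0.02], [[0, -0.004, 0], [0, 0, 0], 0.02], [[0, -0.006, 0], [0, 0, 0], 0.02], [[0, -0.008, 0], [0, 0, 0], 0.02], [[0, -0.01, 0], [0, 0, 0], 0.02]]'

```text
time: 30.35
tool_pos: [0.5532, -0.1908, 0.0706]
tool_rot: [3.141, 0.001, 1.728]
contact_force: [1.2, -0.9, 5.6]
opening: 0.0233
grip_force: 30.0
```

Request:
arm_command --moves '[[[0, -0.001, 0], [0, 0, 0], 0.02], [[0, -0.002, 0], [0, 0, 0], 0.02], [[0, -0.003, 0], [0, 0, 0], 0.02], [[0, -0.004, 0], [0, 0, 0], 0.02], [[0, -0.005, 0], [0, 0, 0], 0.02]]'

```text
time: 30.85
tool_pos: [0.5495, -0.1914, 0.0707]
tool_rot: [3.139, 0.001, 1.728]
contact_force: [8.6, 0.8, 1.8]
opening: 0.0232
grip_force: 30.0
```

Request:
arm_command --moves '[[[0, -0.001, 0], [0, 0, 0], 0.02], [[0, -0.002, 0], [0, 0, 0], 0.02], [[0, -0.003, 0], [0, 0, 0], 0.02], [[0, -0.004, 0], [0, 0, 0], 0.02], [[0, -0.005, 0], [0, 0, 0], 0.02]]'

```text
time: 31.35
tool_pos: [0.5471, -0.1919, 0.0707]
tool_rot: [3.134, 0.002, 1.728]
contact_force: [17.2, 1.5, -2.1]
opening: 0.0237
grip_force: 30.0
```

Request:
arm_command --moves '[[[0, -0.001, 0], [0, 0, 0], 0.02], [[0, -0.002, 0], [0, 0, 0], 0.02], [[0, -0.003, 0], [0, 0, 0], 0.02], [[0, -0.004, 0], [0, 0, 0], 0.02], [[0, -0.005, 0], [0, 0, 0], 0.02]]'

```text
time: 31.85
tool_pos: [0.5412, -0.1928, 0.0707]
tool_rot: [3.136, 0.002, 1.728]
contact_force: [12.8, 2.4, 0.6]
opening: 0.0232
grip_force: 30.0
```

Request:
arm_command --moves '[[[0, -0.001, 0], [0, 0, 0], 0.02], [[0, -0.002, 0], [0, 0, 0], 0.02], [[0, -0.002, 0], [0, 0, 0], 0.02], [[0, -0.002, 0], [0, 0, 0], 0.02], [[0, -0.002, 0], [0, 0, 0], 0.02]]'

```text
time: 32.35
tool_pos: [0.5388, -0.1932, 0.0707]
tool_rot: [3.137, 0.002, 1.728]
contact_force: [11.8, 1.2, 1.5]
opening: 0.0236
grip_force: 30.0
```

It is at 0.5388, the middle of the tight spot, with 12 N of drag. I'll ease the load off, open and lift clear.

Request:
arm_command --moves '[[[0, 0.001, 0], [0, 0, 0], 0.02], [[0, 0.002, 0], [0, 0, 0], 0.02], [[0, 0.0025, 0], [0, 0, 0], 0.02], [[0, 0.0025, 0], [0, 0, 0], 0.05], [[0, 0.0025, 0], [0, 0, 0], 0.07]]'

```text
time: 32.85
tool_pos: [0.5377, -0.1922, 0.0693]
tool_rot: [-3.139, -0.002, 1.728]
contact_force: [0.4, -0.0, 0.1]
opening: 0.0351
grip_force: 0.0
```

Request:
arm_command --moves '[[[0, 0, 0], [0, 0, 0], 0.07], [[0, 0, 0], [0, 0, 0], 0.07], [[0, 0, 0], [0, 0, 0], 0.07], [[0, 0, -0.02], [0, 0, 0], 0.07], [[0, 0, -0.05], [0, 0, 0], 0.07]]'

```text
time: 33.35
tool_pos: [0.5377, -0.192, 0.1189]
tool_rot: [-3.138, -0.003, 1.728]
contact_force: [0.4, -0.7, -0.5]
opening: 0.0692
grip_force: 0.0
```

Request:
arm_command --moves '[[[0, 0, -0.04], [0, 0, 0], 0.07], [[-0.03, -0.03, -0.08], [0, 0, 0], 0.07], [[-0.06, -0.06, -0.1], [0, 0, 0], 0.07], [[-0.09, -0.09, -0.1], [0, 0, 0], 0.07], [[-0.12, -0.12, -0.1], [0, 0, 0], 0.07]]'

```text
time: 33.85
tool_pos: [0.4383, -0.3315, 0.2216]
tool_rot: [3.14, 0.002, 1.728]
contact_force: [-0.1, -0.6, -0.4]
opening: 0.07
grip_force: 0.0
```

Request:
arm_command --moves '[[[-0.03, 0, 0], [0, 0, 0], 0.07], [[-0.06, 0, 0], [0, 0, 0], 0.07], [[-0.06, 0, 0], [0, 0, 0], 0.07], [[-0.06, 0, 0], [0, 0, 0], 0.07], [[-0.06, 0, 0], [0, 0, 0], 0.07]]'

```text
time: 34.35
tool_pos: [0.4486, -0.3881, 0.22]
tool_rot: [-3.141, -0.001, 1.728]
contact_force: [-0.1, 0.7, -0.3]
opening: 0.0702
grip_force: 0.0
```

```bash
python3 - <<'E'
from h import *
T=robot.read_camera("top");S=robot.read_camera("side");cv2.imwrite("pics/c3.png",np.hstack([S[100:440,180:500,::-1],T[140:480,180:520,::-1]]))
E
```

```text
(no output)
```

View pics/c3.png

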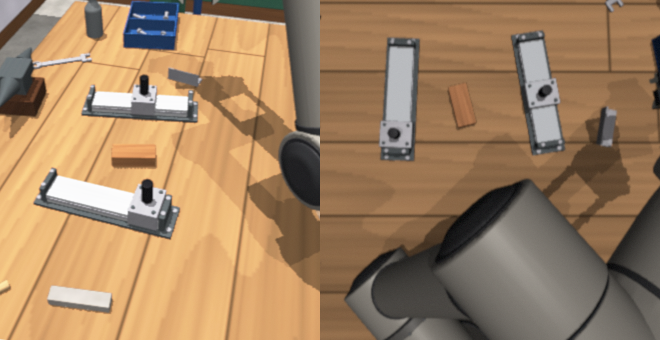

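The left carriage is at its near stop (top crop (394,133)). The right one stands mid-slide (544,92), the loose things lie where they were, and the arm is clear. One numeric check, then I'll hand in.

```bash
python3 - <<'E'
from h import *
T=robot.read_camera("top")
for b,h in(((245,264,264,283),(.4417,.1437)),((394,222,413,242),(.4586,-.2068))):
    a,s,_=blob(T,b,0,85); P=onz("top",a,.082); print(a,s,P,np.hypot(*(P[:2]-h)))
E
```

```text
[253.61682243 273.5046729 ] [  3   4  12  12 107] [0.4414751  0.14367202 0.082     ] 0.00022663693534943842
[404.25619835 231.21487603] [  4   3  14  13 121] [ 0.53743254 -0.19461804  0.082     ] 0.07976822829516635
```

```bash
python3 -c "
from cell import robot
print(robot.hand_in())"
```

```text
the job is handed in; nothing more can be done
None
```

Job handed in, verdict not shown: both carriages stood at their far stops together, then I returned the good left one (+y) home and left the right one (−y) on its tight spot, about 80 mm from home, with the loose things untouched.

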